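Square up a glued book on the sprung bar: spine, then fore-edge

ROBOT

A 7-joint arm with a two-finger parallel gripper is mounted at the origin on the work surface. World frame = base frame: x ahead of the robot, y to its left, z up, the work surface at z = 0. Lengths are in m, angles in rad, forces in N, time in s.
With the tool pointing down it reaches from about 0.4 to 0.85 m from the base axis. Payload 10.4 kg.
Tool frame: the origin (TCP) lies on the centre line of the jaws, within the pads' length; the fingertips stand r.finger_overhang ahead of it and the grasp point (between the pads) lies 5 mm behind it (r.finger_overhang is the distance from the TCP to the fingertips, in m); z points along the fingers, y is the line along which they close (so a half turn about z gives the same grasp; the last joint's range is limited). The gripper opens to 87 mm and grips with 3 to 60 N. Pads are 19 mm wide; open, the fingers measure 117 mm over their backs; the gripper's body (75 mm by 190 mm) begins 51 mm behind the grasp point.
Start: joints at [-1.216, 0.332, -0.065, 1.46, 0.022, 1.35, -0.088], TCP at [0.231, 0.581, 0.237] pointing down, gripper open.
Joint ranges: [-2.6, 2.6], [-0.5, 2.12], [-1.47, 1.34], [0.16, 2.42], [-1.27, 4.41], [0.06, 2.06], [-2.6, 2.6]. Speed limits (rad/s): [2.22, 2.22, 2.79, 2.79, 3.14, 3.14, 3.14].

INTERFACE

Orientations are given as a unit quaternion [x, y, z, w].
In Python, from bench import read_state, viewer, r gives the robot as it stands.
- The arm moves only by the tool carry_out, never from a script. Its argument "moves" is a list of rows, each a list of 6 numbers: the shift along the tool's x, y, z in units of 40 mm (1.0 is 40 mm), then the turn, a rotation vector about the tool's x, y, z in units of 8 degrees (1.0 is 8 degrees). A call has 1 to 20 rows; each row shifts and turns the commanded pose from where the row before left it, along the tool's axes as they then stand; what a row does not reach is not made up. A row lasts 1/8 s, in which the tool goes at most 62.5 mm and 10.7 degrees, less where a joint would pass 70% of its speed; a pose out of reach is approached as far as the arm can. A call is refused whole if a number of a shift passes 1 or a number of a turn 1, either way. A call with a gripper value outside its range is refused whole. "fingers" is the finger opening in mm, from 0 to 87, set as the call begins (left out, the last holds). The fingers move at their own pace and stop on an object; "force" is the grip in N (left out, the last holds). Time passes only in rows, so rows that do not move let the fingers close. It gives the time, the measured TCP pose, the force, the opening and the grip force at its end, in the units of the state.
- read_state(): the state, without advancing time (a new reading comes with each control period).
- viewer.camera(name): name is "side" or "top" or "wrist"; returns a dict with "pixels" (384x512x3 uint8, red, green, blue), "range_z" (384x512 float32, m along the optical axis (not along the pixel's ray), 0 where there is no reading), "fx", "fy", "cx", "cy" (pixels), "xyz" and "orientation" of the camera in the world. Camera axes: x right, y down, z forward; pixel columns grow to the right and rows downward; lengths in m; the calibration is good to about 2 mm. A picture is of the moment at which its call begins.
- r.close_job(): hands the job in; it is judged then, once.
The state is a dict: "time": time; "joint_positions": joint angles; "joint_vel": joint speeds; "joint_torque": joint torques, N m; "ee_pos": TCP position; "eef_rot": TCP orientation; "ft_force": force on the tool from outside, world axes, zero at the start; "torque": the same for the moment, N m; "width": finger opening in m; "grip_force": force on a finger pad.
Only numpy, scipy, OpenCV 4.12 (cv2) and the standard library are available. Lean on these libraries where they do the work, as an engineer would, in place of code of your own. Each camera call takes 0.05 s, during which the arm holds its last target. There are 200 camera calls.

TASK

The standing book has just been glued and needs squaring: keeping it upright, press its dark leather spine squarely against the orange face of the sprung bar until the bar is fully home and keep it there about a second, then turn the book half round and press its fore-edge (the opposite, pale paper edge) the same way. Then set it down gently, standing upright on its tail in the middle of the dark drying board, and let go. Leave the glue jar, thread spool, bone folder and red finished book where they are.

Things in the scene. Friction and masses are not known exactly. Their poses are not given: they have to be found in the camera images.
- book: standing book block: white boards, pale paper edges, dark brown leather spine wrapped 24 mm onto both boards. A rigid box 84 mm from fore-edge to spine (own x), 40 mm thick across the boards (own y), 118 mm tall (own z), about 0.3 kg. Origin: centre of its underside; +x points out of the spine, +z up. At the start the spine looks to the bar's side (world +y), up to 86 degrees off either way
- spine (a point): point on the flat outer face of the book's spine, mid-width, 55 mm above its underside (book frame x = +42 mm)
- fore_edge (a point): point on the flat fore-edge face of the book, mid-width, 55 mm above its underside (book frame x = -42 mm)
- bar (a joint): travel in m of the sprung squaring bar into its fixed blue stand: 0 = sprung out, 0.012 = fully home against its stop (counted as home from 0.009). It takes about 2 N to start it and 5.5 N to hold it home, and it springs back when let go
- bar_face (a point): centre of the bar's flat upright orange face, 55 mm above the bench; moves with the bar. Face 130 mm wide (own y), 25 to 85 mm above the bench. Own x points into the stand, the way to push (world +y, robot's left, within 20 degrees); own z up. The bench before it is clear to 110 mm and the book may slide there; the fixed blue stand behind is 150 mm wide, 97 mm tall, reaching 120 mm behind the face
- board: dark brown wooden drying board lying fixed on the bench to the robot's right, 200 mm (own x) by 160 mm (own y), 20 mm thick; origin at the centre of its underside
- glue: bystander: glue jar with black cap, 64 mm diameter, 75 mm tall; origin at the centre of its underside
- spool: bystander: wooden thread spool standing on end, 44 mm diameter, 50 mm tall; origin at the centre of its underside
- folder: bystander: white bone folder lying flat, 22 x 150 x 6 mm, long way along own y; origin at the centre of its underside
- finished: bystander: finished red book lying flat, 100 x 140 x 28 mm; origin at the centre of its underside
Things that resemble listed ones, but are neither listed nor needed, are in the scene too. Leave any pink look-alike of the part that bears bar alone. There is more than one size of the book; the job needs the larger.

How it is judged:
By the outcome, as a careful person would: the job done as asked, in the order asked, and still so for the second after the job is handed in, with the robot touching nothing.
It also fails if it takes over 64 s, if anything falls off the work surface, if the arm or the gripper's body presses on something with over 40 N, if the wrist force passes 120 N, or if a joint passes its speed limit or range.

## Working session

There is one attempt and no reset: what is moved stays moved. The work goes in short steps, Python scripts to look and compute and a tool call to move; the robot and the scene stay as the last step left them, time stands still between calls to the robot, and variables do not carry over. Pictures are saved under pics/ and viewed, at most 10 in all, crops included, and the job is handed in when it is done.

Besides the shell and the picture viewer there is one more tool, called after "Emit:" as name(argument=value, ...), one argument or row to a line, values as JSON. carry_out: Moves the arm, as the interface text tells. Its arguments: {"type":"object","properties":{"moves":{"type":"array","items":{"type":"array","items":{"type":"number"}}},"fingers":{"type":"number"},"force":{"type":"number"}},"required":["moves"]}

```bash
mkdir -p pics; ls
cat > h.py <<'E'
import numpy as np,cv2
from scipy.spatial.transform import Rotation as R
from bench import read_state,viewer,r
def cam(n,save=None):
    c=viewer.camera(n)
    np.savez('/tmp/%s.npz'%n,**{k:np.array(v) for k,v in c.items()})
    if save: cv2.imwrite('pics/'+save,cv2.cvtColor(c['pixels'],cv2.COLOR_RGB2BGR))
    return c
def load(n): return dict(np.load('/tmp/%s.npz'%n))
def cloud(c):
    v,u=np.mgrid[:384,:512]; z=c['range_z']
    p=np.stack([(u-c['cx'])/c['fx']*z,(v-c['cy'])/c['fy']*z,z],-1)
    w=p@R.from_quat(c['orientation']).as_matrix().T+c['xyz']; w[z==0]=np.nan
    return w
E
python3 - <<'E'
from h import *
a=cam('top');b=cam('side')
im=np.vstack([a['pixels'],b['pixels']])
cv2.imwrite('pics/top.png',cv2.resize(a['pixels'][:,:,::-1],(800,600)))
cv2.imwrite('pics/side.png',cv2.resize(b['pixels'][:,:,::-1],(800,600)))
print(a['xyz'],a['orientation'],b['xyz'],b['orientation'],r.finger_overhang)
s=read_state();print(s)
E
```

```text
pics
[ 0.37190964 -0.0240354   1.17183527] [-0.70390997  0.70575736 -0.04424948  0.06677791] [ 0.51968164 -0.77520805  0.64870119] [ 0.89561656 -0.01012501  0.01745419 -0.444369  ] 0.014
{'time': 0.1, 'joint_positions': array([-1.2156352 ,  0.332825  , -0.0646965 ,  1.46084872,  0.02157431,
        1.34990081, -0.08850517]), 'joint_vel': array([-2.11153738e-04, -1.18564625e-03,  6.38776195e-05, -7.64156058e-04,
       -2.01005288e-03,  2.34455581e-03, -1.41014614e-03]), 'joint_torque': array([ 1.27595737e-03, -6.24542928e+01,  2.45351857e-02, -3.90720928e+01,
       -6.14206656e-02,  3.66803468e-02,  4.23802271e-05]), 'ee_pos': array([0.23040109, 0.5806302 , 0.23582739]), 'eef_rot': array([ 1.87757034e-01,  9.82215293e-01, -6.35400375e-04, -1.04287557e-04]), 'ft_force': array([ 0.26399852, -0.66258675, -0.14718749]), 'torque': array([-0.04684232, -0.0275281 , -0.01306149]), 'grip_force': 0.0, 'width': 0.08727991595564204}
```

View pics/top.png

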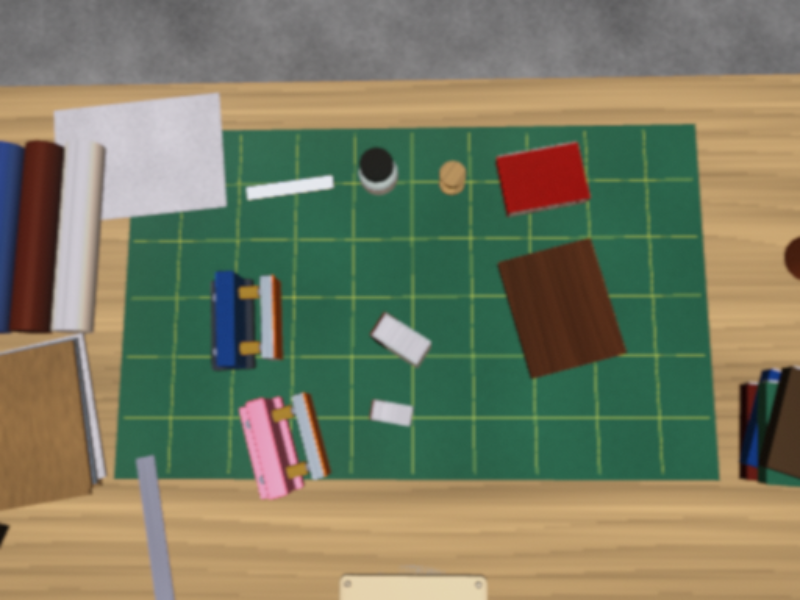

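View pics/side.png

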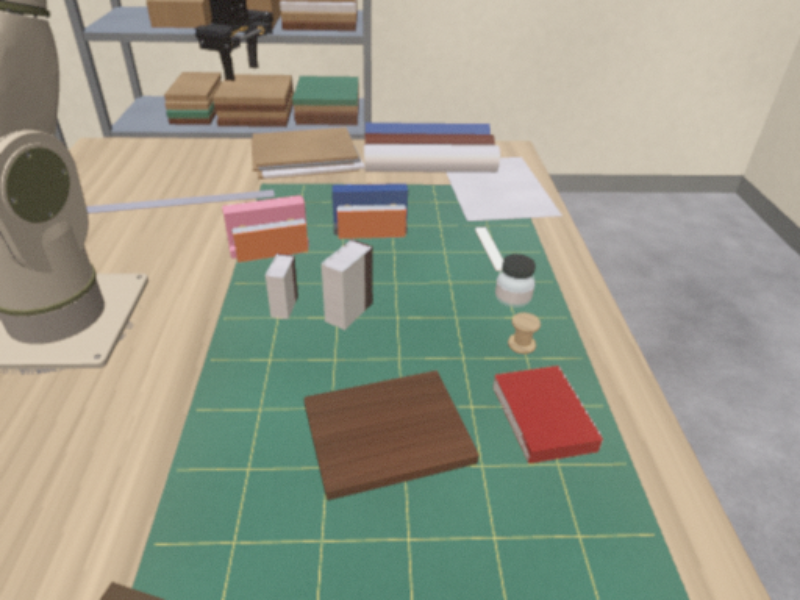

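Top view (800x600): two standing books, the larger at (402,340) and the smaller at (392,412). The blue-stand bar is at (245,320) with its orange face to the right; its pink look-alike is at (280,445). The board is at (562,308). The larger book and the blue stand fit the description. Next I measure them and make a confirming crop.

Run:
```python
from h import *
c=load('top');w=cloud(c);s=512/800
def rect(u0,v0,u1,v1,zl,zh,name,mask=None):
    u0,v0,u1,v1=[int(k*s) for k in (u0,v0,u1,v1)]
    p=w[v0:v1,u0:u1].reshape(-1,3);px=c['pixels'][v0:v1,u0:u1].reshape(-1,3).astype(int)
    m=(p[:,2]>zl)&(p[:,2]<zh)
    if mask is not None:m&=mask(px)
    q=p[m];(cx,cy),sz,an=cv2.minAreaRect(q[:,:2].astype(np.float32))
    print(name,len(q),'c',np.round([cx,cy],4),'size',np.round(sz,4),'ang',round(an,1),'z',np.round(np.median(q[:,2]),4),'mean',q.mean(0).round(4))
rect(360,300,445,375,.110,.13,'book')
rect(360,390,425,435,.06,.13,'small')
rect(490,230,635,385,.012,.03,'board')
rect(205,260,290,380,.085,.11,'stand')
rect(255,265,290,370,.04,.12,'bar')
rect(255,265,290,370,.02,.082,'face orange',lambda p:(p[:,0]>p[:,2]+60)&(p[:,0]>p[:,1]+40))
for n,b in dict(spool=(435,155,470,200),glue=(350,140,405,200),red=(490,135,595,220)).items(): rect(*b,.015,.12,n)
# side cam view of orange face
d=load('side');x=cloud(d);p=d['pixels'].astype(int)
m=np.zeros(p.shape[:2],bool);m[int(195*s):int(245*s),int(330*s):int(415*s)]=1
m&=(p[...,0]>p[...,2]+60)&(x[...,2]>.025)&(x[...,2]<.09)
q=x[m];print('side face',len(q),q.mean(0),q.min(0),q.max(0));k=np.polyfit(q[:,0],q[:,1],1);print(k,np.degrees(np.arctan(k[0])))
a=cv2.resize(c['pixels'][185:280,215:290,::-1],(380,480),interpolation=2);b=cv2.resize(d['pixels'][110:215,160:265,::-1],(480,480),interpolation=2)
cv2.imwrite('pics/crop.png',cv2.resize(np.hstack([a,b]),(800,446)))
```

```text
book 618 c [0.4781 0.0151] size [0.084  0.0409] ang 56.7 z 0.1178 mean [0.4781 0.0148 0.1179]
small 335 c [0.3677 0.0298] size [0.0619 0.0301] ang 80.8 z 0.0875 mean [0.3674 0.0299 0.0872]
board 4863 c [ 0.5385 -0.2466] size [0.2004 0.1613] ang 14.9 z 0.0206 mean [ 0.5365 -0.2461  0.0205]
stand 1095 c [0.5146 0.2582] size [0.1501 0.0915] ang 3.5 z 0.096 mean [0.5128 0.2701 0.0941]
bar 712 c [0.5158 0.2315] size [0.1301 0.0399] ang 2.8 z 0.084 mean [0.5144 0.2226 0.0769]
face orange 156 c [0.5152 0.2147] size [0.1229 0.0054] ang 3.6 z 0.0635 mean [0.5151 0.2132 0.0638]
spool 222 c [ 0.7576 -0.0693] size [0.0418 0.0421] ang 71.5 z 0.0503 mean [ 0.7568 -0.0692  0.0493]
glue 591 c [0.764  0.0548] size [0.0609 0.0592] ang 57.6 z 0.0737 mean [0.759  0.0538 0.0636]
red 2064 c [ 0.7586 -0.222 ] size [0.104  0.1417] ang 10.4 z 0.0286 mean [ 0.7556 -0.221   0.0283]
side face 741 [0.51846753 0.21384749 0.05695297] [0.45375299 0.20591165 0.02543519] [0.58328387 0.22222324 0.08729083]
[0.05411055 0.18579293] 3.0972856077990842
```

View pics/crop.png

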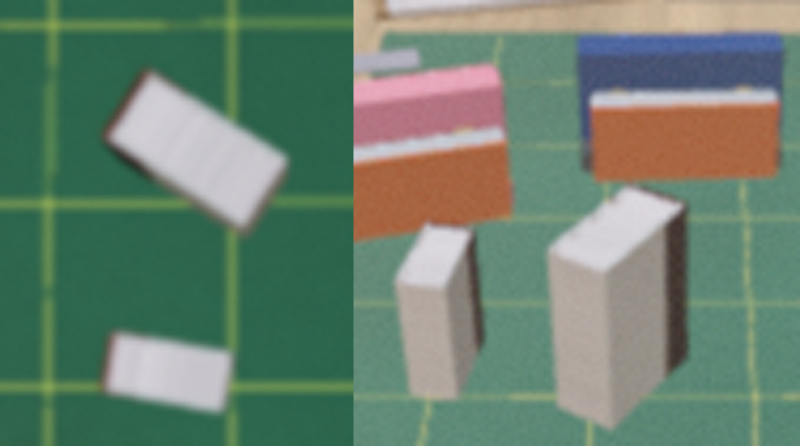

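The crop confirms it. The larger book's spine end is at crop (125,105), so it faces +y/+x at a yaw of 56.7°. Its size and height match (84x41, 118 mm). The bar face centre is about (0.516, 0.214), with a push yaw of 93°.

```bash
cat >> h.py <<'E'
def go(xyz=None,yaw=None):
    """tool-axis shift (units) to xyz at current pose, and turn about tool axes (units) to make tool down with x at yaw deg"""
    s=read_state();Q=R.from_quat(s['eef_rot']);M=Q.as_matrix()
    print('t',round(s['time'],2),'pos',s['ee_pos'].round(4),'yaw',np.degrees(np.arctan2(M[1,0],M[0,0])).round(2),'zaxis',M[:,2].round(3),'j',s['joint_positions'].round(2),'F',s['ft_force'].round(1),'w',round(s['width'],4),'g',s['grip_force'])
    if xyz is not None: print(' shift',(M.T@(np.array(xyz)-s['ee_pos'])/.04).round(3))
    if yaw is not None:
        y=np.radians(yaw);T=np.array([[np.cos(y),np.sin(y),0],[np.sin(y),-np.cos(y),0],[0,0,-1]])
        print(' turn',(np.degrees(R.from_matrix(M.T@T).as_rotvec())/8).round(3))
        if xyz is not None: print(' shift after turn',(T.T@(np.array(xyz)-s['ee_pos'])/.04).round(3))
E
python3 -c "
from h import *
go((.4781,.0151,.2),56.7)"
```

```text
t 0.1 pos [0.2304 0.5806 0.2358] yaw 158.36 zaxis [-0.    -0.001 -1.   ] j [-1.22  0.33 -0.06  1.46  0.02  1.35 -0.09] F [ 0.3 -0.7 -0.1] w 0.0873 g 0.0
 shift [-10.971 -10.856   0.91 ]
 turn [-6.0000e-03  8.0000e-03  1.2707e+01]
 shift after turn [-8.417 12.938  0.896]
```

Emit:
carry_out(
  moves=[
    [-0.78, -0.775, 0.065, 0, 0, 0],
    [-0.78, -0.775, 0.065, 0, 0, 0],
    [-0.78, -0.775, 0.065, 0, 0, 0],
    [-0.78, -0.775, 0.065, 0, 0, 0],
    [-0.78, -0.775, 0.065, 0, 0, 0],
    [-0.78, -0.775, 0.065, 0, 0, 0],
    [-0.78, -0.775, 0.065, 0, 0, 0],
    [-0.78, -0.775, 0.065, 0, 0, 0],
    [-0.78, -0.775, 0.065, 0, 0, 0],
    [-0.78, -0.775, 0.065, 0, 0, 0],
    [-0.78, -0.775, 0.065, 0, 0, 0],
    [-0.78, -0.775, 0.065, 0, 0, 0],
    [-0.78, -0.775, 0.065, 0, 0, 0],
    [-0.78, -0.775, 0.065, 0, 0, 0],
  ],
  fingers=87,
)

```text
time: 1.85
ee_pos: [0.4767, 0.0151, 0.2]
eef_rot: [0.188, 0.982, 0.0, -0.0]
ft_force: [0.7, -0.0, -0.3]
width: 0.0869
grip_force: 0.0
```

Emit:
carry_out(
  moves=[
    [0, 0, 0, 0, 0, 0.977],
    [0, 0, 0, 0, 0, 0.977],
    [0, 0, 0, 0, 0, 0.977],
    [0, 0, 0, 0, 0, 0.977],
    [0, 0, 0, 0, 0, 0.977],
    [0, 0, 0, 0, 0, 0.977],
    [0, 0, 0, 0, 0, 0.977],
    [0, 0, 0, 0, 0, 0.977],
    [0, 0, 0, 0, 0, 0.977],
    [0, 0, 0, 0, 0, 0.977],
    [0, 0, 0, 0, 0, 0.977],
    [0, 0, 0, 0, 0, 0.977],
    [0, 0, 0, 0, 0, 0.977],
    [0, 0, 0, 0, 0, 0],
  ],
)

```text
time: 3.6
ee_pos: [0.4762, 0.0164, 0.1999]
eef_rot: [0.88, 0.476, -0.0, -0.0]
ft_force: [1.5, 0.1, 0.1]
width: 0.0872
grip_force: 0.0
```

Run:
```python
from h import *
go((.4781,.0151,.07),56.7)
c=cam('wrist','w1.png');w=cloud(c)
m=(w[...,2]>.11)&(w[...,2]<.126)&(np.hypot(w[...,0]-.478,w[...,1]-.015)<.08)
q=w[m];print(len(q),cv2.minAreaRect(q[:,:2].astype(np.float32)),np.median(q[:,2]))
```

```text
t 3.6 pos [0.4762 0.0164 0.1999] yaw 56.79 zaxis [-0. -0. -1.] j [-0.61  0.01  0.48  1.91 -0.01  1.22 -0.7 ] F [1.5 0.1 0.1] w 0.0872 g 0.0
 shift [-1.000e-03  5.800e-02  3.248e+00]
 turn [-0.003  0.002  0.012]
 shift after turn [-2.000e-03  5.700e-02  3.248e+00]
4288 ((0.479000985622406, 0.016383502632379532), (0.08473142981529236, 0.040904249995946884), 57.06211471557617) 0.11795087310511271
```

Emit:
carry_out(
  moves=[
    [0, 0.05, 0.6, 0, 0, 0],
    [0, 0, 0.8, 0, 0, 0],
    [0, 0, 0.8, 0, 0, 0],
    [0, 0, 0.7, 0, 0, 0],
    [0, 0, 0.35, 0, 0, 0],
    [0, 0, 0, 0, 0, 0],
  ],
)

```text
time: 4.4
ee_pos: [0.4777, 0.0152, 0.0697]
eef_rot: [0.88, 0.476, -0.001, -0.0]
ft_force: [-0.1, -0.4, -0.3]
width: 0.087
grip_force: 0.0
```

Emit:
carry_out(
  moves=[
    [0, 0, 0, 0, 0, 0],
    [0, 0, 0, 0, 0, 0],
    [0, 0, 0, 0, 0, 0],
    [0, 0, 0, 0, 0, 0],
    [0, 0, 0, 0, 0, 0],
    [0, 0, 0, 0, 0, 0],
  ],
  fingers=30,
  force=45,
)

```text
time: 5.15
ee_pos: [0.4782, 0.0153, 0.0702]
eef_rot: [0.88, 0.475, 0.0, -0.0]
ft_force: [0.2, -0.4, 0.3]
width: 0.0401
grip_force: 45.0
```

```bash
python3 -c "
from h import *
go((.5215,.100,.074),93.1)"
```

```text
t 5.15 pos [0.4782 0.0153 0.0702] yaw 56.75 zaxis [ 0.  0. -1.] j [-0.57  0.19  0.49  2.05 -0.11  0.93 -0.61] F [ 0.2 -0.4  0.3] w 0.0401 g 44.97223399579525
 shift [ 2.364 -0.255 -0.096]
 turn [ 1.000e-03 -1.000e-03 -4.544e+00]
 shift after turn [ 2.055  1.197 -0.096]
```

Emit:
carry_out(
  moves=[
    [0, 0, -0.05, 0, 0, 0],
    [0, 0, -0.05, 0, 0, 0],
    [0.2, 0.0, 0, 0, 0, 0],
    [0.4, -0.05, 0, 0, 0, 0],
    [0.4, -0.05, 0, 0, 0, 0],
    [0.4, -0.05, 0, 0, 0, 0],
    [0.4, -0.05, 0, 0, 0, 0],
    [0.4, -0.05, 0, 0, 0, 0],
    [0.16, 0, 0, 0, 0, 0],
    [0, 0, 0, 0, 0, -0.54],
    [0, 0, 0, 0, 0, -0.8],
    [0, 0, 0, 0, 0, -0.8],
    [0, 0, 0, 0, 0, -0.8],
    [0, 0, 0, 0, 0, -0.8],
    [0, 0, 0, 0, 0, -0.8],
    [0, 0, 0, 0, 0, 0],
  ],
)

```text
time: 7.15
ee_pos: [0.5216, 0.0994, 0.0741]
eef_rot: [0.688, 0.725, -0.0, -0.0]
ft_force: [-0.2, -0.2, -3.7]
width: 0.0401
grip_force: 45.0
```

Run:
```python
from h import *
go((.518,.1617,.074),93.1)
c=cam('top');w=cloud(c)
m=(w[...,2]>.115)&(w[...,2]<.13)&(np.hypot(w[...,0]-.5215,w[...,1]-.1)<.08)
px=c['pixels'].astype(int)
d=cam('side');x=cloud(d);p=d['pixels'].astype(int);s=.64
cv2.imwrite('pics/s2.png',cv2.resize(d['pixels'][80:230,150:350,::-1],(800,600)))
```

```text
t 7.15 pos [0.5216 0.0994 0.0741] yaw 92.99 zaxis [-0. -0. -1.] j [-0.57  0.29  0.34  1.91 -0.11  0.97 -0.13] F [-0.2 -0.2 -3.7] w 0.0401 g 44.971088944002986
 shift [ 1.559 -0.008  0.003]
 turn [-0.001  0.    -0.014]
 shift after turn [ 1.559 -0.005  0.003]
```

View pics/s2.png

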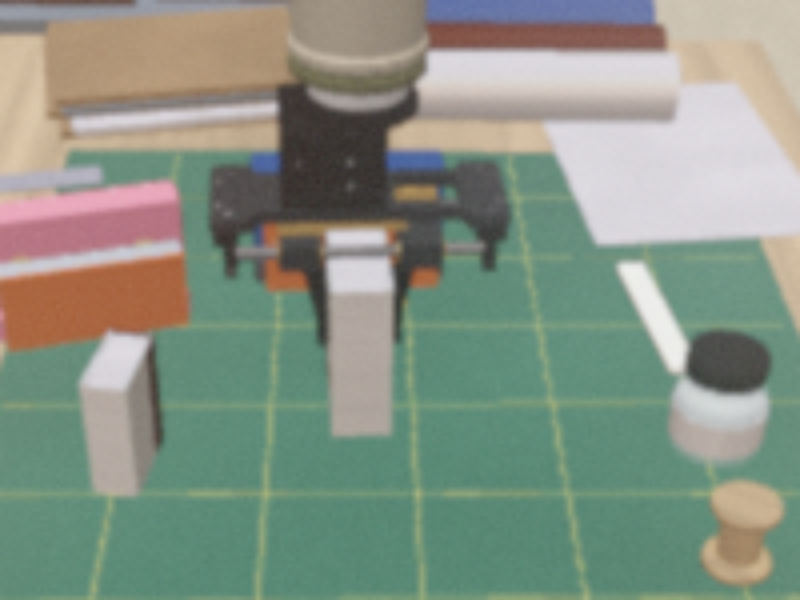

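The side view shows the book held upright and square, with its pale fore-edge toward the camera at (360,360) and the bar behind it. I'll press now.

Emit:
carry_out(
  moves=[
    [0.3, 0, 0, 0, 0, 0],
    [0.4, 0, 0, 0, 0, 0],
    [0.4, 0, 0, 0, 0, 0],
    [0.3, 0, 0, 0, 0, 0],
    [0.15, 0, 0, 0, 0, 0],
    [0.1, 0, 0, 0, 0, 0],
    [0.1, 0, 0, 0, 0, 0],
    [0.1, 0, 0, 0, 0, 0],
    [0.05, 0, 0, 0, 0, 0],
    [0, 0, 0, 0, 0, 0],
  ],
)

```text
time: 8.5
ee_pos: [0.5176, 0.1752, 0.0742]
eef_rot: [0.688, 0.726, -0.0, 0.0]
ft_force: [-0.8, -2.9, -2.7]
width: 0.0396
grip_force: 45.0
```

Emit:
carry_out(
  moves=[
    [0.05, 0, 0, 0, 0, 0],
    [0.05, 0, 0, 0, 0, 0],
    [0.05, 0, 0, 0, 0, 0],
    [0.05, 0, 0, 0, 0, 0],
    [0, 0, 0, 0, 0, 0],
  ],
)

```text
time: 9.12
ee_pos: [0.5171, 0.1832, 0.0742]
eef_rot: [0.688, 0.726, -0.0, 0.0]
ft_force: [0.1, -5.8, -2.2]
width: 0.0398
grip_force: 45.0
```

```bash
python3 -c "
from h import *
go((.517,.1837,.074),93.1)"
```

```text
t 9.12 pos [0.5171 0.1832 0.0742] yaw 93.04 zaxis [-0.    -0.001 -1.   ] j [-0.68  0.32  0.29  1.86 -0.11  0.98 -0.28] F [ 0.1 -5.8 -2.2] w 0.0398 g 44.968314031139016
 shift [ 0.012 -0.002  0.004]
 turn [-0.     0.004 -0.007]
 shift after turn [ 0.012 -0.002  0.004]
```

Emit:
carry_out(
  moves=[
    [0.02, 0, 0, 0, 0, 0],
    [0.02, 0, 0, 0, 0, 0],
    [0, 0, 0, 0, 0, 0],
  ],
)

```text
time: 9.5
ee_pos: [0.5171, 0.1833, 0.0742]
eef_rot: [0.689, 0.725, -0.001, 0.001]
ft_force: [-2.1, -11.3, 1.7]
width: 0.0398
grip_force: 45.0
```

Emit:
carry_out(
  moves=[
    [0, 0, 0, 0, 0, 0],
    [0, 0, 0, 0, 0, 0],
    [0, 0, 0, 0, 0, 0],
    [0, 0, 0, 0, 0, 0],
    [0, 0, 0, 0, 0, 0],
    [0, 0, 0, 0, 0, 0],
    [0, 0, 0, 0, 0, 0],
    [0, 0, 0, 0, 0, 0],
    [0, 0, 0, 0, 0, 0],
    [0, 0, 0, 0, 0, 0],
  ],
)

```text
time: 10.75
ee_pos: [0.5171, 0.1833, 0.0742]
eef_rot: [0.689, 0.725, -0.001, 0.001]
ft_force: [-0.4, -11.4, 0.9]
width: 0.0397
grip_force: 45.0
```

Run:
```python
from h import *
go((.5215,.100,.074),93.1)
d=cam('side');x=cloud(d);p=d['pixels'].astype(int)
m=(p[...,0]>p[...,2]+60)&(x[...,2]>.025)&(x[...,2]<.088)&(abs(x[...,0]-.518)<.07)&(abs(x[...,1]-.215)<.03)
q=x[m];k=np.polyfit(q[:,0],q[:,1],1);print(len(q),q.mean(0),np.polyval(k,.516),np.degrees(np.arctan(k[0])))
```

```text
t 10.75 pos [0.5171 0.1833 0.0742] yaw 92.98 zaxis [-0.    -0.002 -1.   ] j [-0.68  0.32  0.29  1.86 -0.11  0.98 -0.29] F [ -0.4 -11.4   0.9] w 0.0397 g 44.969743019901216
 shift [-2.086e+00  2.000e-03  9.000e-03]
 turn [-0.004  0.014 -0.015]
 shift after turn [-2.086e+00 -2.000e-03  5.000e-03]
355 [0.51677498 0.22572224 0.05630561] 0.22568060057403086 3.0751741532336827
```

The bar is home: the face moved 12 mm with a firm stop at 11 N, held for more than 1.4 s. Now I back off, turn a quarter, set the book down and regrasp with the gripper reversed.

Emit:
carry_out(
  moves=[
    [-0.1, 0, 0, 0, 0, 0],
    [-0.25, 0, 0, 0, 0, 0],
    [-0.4, 0, 0, 0, 0, 0],
    [-0.4, 0, 0, 0, 0, 0],
    [-0.4, 0, 0, 0, 0, 0],
    [-0.4, 0, 0, 0, 0, 0],
    [-0.15, 0, 0, 0, 0, 0],
    [0, 0, 0, 0, 0, -0.45],
    [0, 0, 0, 0, 0, -0.9],
    [0, 0, 0, 0, 0, -0.9],
    [0, 0, 0, 0, 0, -0.9],
    [0, 0, 0, 0, 0, -0.9],
    [0, 0, 0, 0, 0, -0.9],
    [0, 0, 0, 0, 0, -0.9],
    [0, 0, 0, 0, 0, -0.9],
    [0, 0, 0, 0, 0, -0.9],
    [0, 0, 0, 0, 0, -0.9],
    [0, 0, 0, 0, 0, -0.9],
    [0, 0, 0, 0, 0, -0.9],
    [0, 0, 0, 0, 0, -0.9],
  ],
)

```text
time: 13.3
ee_pos: [0.5214, 0.1016, 0.0741]
eef_rot: [-0.029, 1.0, 0.0, -0.0]
ft_force: [0.1, -0.5, -3.3]
width: 0.0396
grip_force: 45.0
```

Emit:
carry_out(
  moves=[
    [0, 0, 0, 0, 0, 0],
    [0, 0, 0.05, 0, 0, 0],
    [0, 0, 0.025, 0, 0, 0],
    [0, 0, 0.015, 0, 0, 0],
    [0, 0, 0.01, 0, 0, 0],
    [0, 0, 0, 0, 0, 0],
  ],
)

```text
time: 14.05
ee_pos: [0.5214, 0.1014, 0.0702]
eef_rot: [-0.027, 1.0, 0.0, 0.0]
ft_force: [-0.5, -0.5, -2.4]
width: 0.0396
grip_force: 45.0
```

```bash
python3 -c "
from h import *
go((.5215,.100,.0702),183.1)"
```

```text
t 14.05 pos [0.5214 0.1014 0.0702] yaw -176.94 zaxis [ 0.  0. -1.] j [-0.37  0.29  0.11  1.9  -0.04  0.96  1.38] F [-0.5 -0.5 -2.4] w 0.0396 g 44.9718510825187
 shift [ 0.    -0.035 -0.   ]
 turn [ 0.001  0.    -0.006]
 shift after turn [ 0.    -0.035 -0.   ]
```

Emit:
carry_out(
  moves=[
    [0, 0, 0.01, 0, 0, 0],
    [0, 0, 0, 0, 0, 0],
  ],
)

```text
time: 14.3
ee_pos: [0.5215, 0.1014, 0.0702]
eef_rot: [-0.027, 1.0, 0.0, 0.0]
ft_force: [-4.2, -0.7, 6.1]
width: 0.0396
grip_force: 45.0
```

Emit:
carry_out(
  moves=[
    [0, 0, 0, 0, 0, 0],
    [0, 0, 0, 0, 0, 0],
    [0, 0, 0, 0, 0, 0],
    [0, 0, 0, 0, 0, 0],
    [0, 0, -0.3, 0, 0, 0],
    [0, 0, -0.6, 0, 0, 0],
    [0, 0, -0.7, 0, 0, 0],
    [0, 0, -0.6, 0, 0, 0],
    [0, 0, 0, 0, 0, 0],
  ],
  fingers=87,
)

```text
time: 15.42
ee_pos: [0.5227, 0.1017, 0.1604]
eef_rot: [-0.027, 1.0, 0.001, 0.002]
ft_force: [-0.5, -0.1, -0.2]
width: 0.0868
grip_force: 0.0
```

Emit:
carry_out(
  moves=[
    [0, 0, 0, 0, 0, 0.9],
    [0, 0, 0, 0, 0, 0.9],
    [0, 0, 0, 0, 0, 0.9],
    [0, 0, 0, 0, 0, 0.9],
    [0, 0, 0, 0, 0, 0.9],
    [0, 0, 0, 0, 0, 0.9],
    [0, 0, 0, 0, 0, 0.9],
    [0, 0, 0, 0, 0, 0.9],
    [0, 0, 0, 0, 0, 0.9],
    [0, 0, 0, 0, 0, 0.9],
    [0, 0, 0, 0, 0, 0.9],
    [0, 0, 0, 0, 0, 0.9],
    [0, 0, 0, 0, 0, 0.9],
  ],
)

```text
time: 17.05
ee_pos: [0.5211, 0.1013, 0.1573]
eef_rot: [0.712, 0.702, -0.0, -0.0]
ft_force: [-0.2, -0.4, -0.3]
width: 0.0873
grip_force: 0.0
```

Emit:
carry_out(
  moves=[
    [0, 0, 0, 0, 0, 0.9],
    [0, 0, 0, 0, 0, 0.9],
    [0, 0, 0, 0, 0, 0.9],
    [0, 0, 0, 0, 0, 0.9],
    [0, 0, 0, 0, 0, 0.9],
    [0, 0, 0, 0, 0, 0.9],
    [0, 0, 0, 0, 0, 0.9],
    [0, 0, 0, 0, 0, 0.9],
    [0, 0, 0, 0, 0, 0.9],
    [0, 0, 0, 0, 0, 0.9],
    [0, 0, 0, 0, 0, 0.9],
    [0, 0, 0, 0, 0, 0.9],
    [0, 0, 0, 0, 0, 0],
  ],
)

```text
time: 18.68
ee_pos: [0.5211, 0.1013, 0.1574]
eef_rot: [1.0, 0.027, -0.0, 0.0]
ft_force: [-0.0, 0.0, -0.2]
width: 0.087
grip_force: 0.0
```

Run:
```python
from h import *
c=cam('wrist');w=cloud(c)
m=(w[...,2]>.11)&(w[...,2]<.126)&(np.hypot(w[...,0]-.5215,w[...,1]-.1)<.08)
q=w[m];print(len(q),cv2.minAreaRect(q[:,:2].astype(np.float32)),np.median(q[:,2]))
go((.5215,.1014,.07),3.1)
```

```text
5184 ((0.5273339748382568, 0.10191910713911057), (0.07100396603345871, 0.040629684925079346), 3.1123037338256836) 0.11795562255737711
t 18.73 pos [0.5212 0.1013 0.1574] yaw 3.23 zaxis [-0.001 -0.    -1.   ] j [-0.64  0.19  0.4   1.83 -0.08  1.14 -1.72] F [-0.2  0.6  0.4] w 0.087 g 0.0
 shift [ 9.000e-03 -1.000e-03  2.185e+00]
 turn [0.001 0.004 0.016]
 shift after turn [ 8.000e-03 -1.000e-03  2.185e+00]
```

Emit:
carry_out(
  moves=[
    [0, 0, 0.5, 0, 0, 0],
    [0, 0, 0.7, 0, 0, 0],
    [0, 0, 0.6, 0, 0, 0],
    [0, 0, 0.385, 0, 0, 0],
    [0, 0, 0, 0, 0, 0],
  ],
)

```text
time: 19.35
ee_pos: [0.5208, 0.1012, 0.0695]
eef_rot: [1.0, 0.027, -0.001, 0.0]
ft_force: [0.0, 0.5, 1.0]
width: 0.0871
grip_force: 0.0
```

Emit:
carry_out(
  moves=[
    [0, 0, 0, 0, 0, 0],
    [0, 0, 0, 0, 0, 0],
    [0, 0, 0, 0, 0, 0],
    [0, 0, 0, 0, 0, 0],
    [0, 0, 0, 0, 0, 0],
    [0, 0, 0, 0, 0, 0],
  ],
  fingers=30,
  force=45,
)

```text
time: 20.1
ee_pos: [0.5214, 0.1014, 0.0704]
eef_rot: [1.0, 0.027, 0.0, -0.0]
ft_force: [-0.5, -0.7, -0.3]
width: 0.0399
grip_force: 45.0
```

Emit:
carry_out(
  moves=[
    [0, 0, -0.05, 0, 0, 0],
    [0, 0, -0.05, 0, 0, 0],
    [0, 0, 0, 0, 0, -0.45],
    [0, 0, 0, 0, 0, -0.9],
    [0, 0, 0, 0, 0, -0.9],
    [0, 0, 0, 0, 0, -0.9],
    [0, 0, 0, 0, 0, -0.9],
    [0, 0, 0, 0, 0, -0.9],
    [0, 0, 0, 0, 0, -0.9],
    [0, 0, 0, 0, 0, -0.9],
    [0, 0, 0, 0, 0, -0.9],
    [0, 0, 0, 0, 0, -0.9],
    [0, 0, 0, 0, 0, -0.9],
    [0, 0, 0, 0, 0, -0.9],
    [0, 0, 0, 0, 0, -0.9],
    [0, 0, 0, 0, 0, 0],
  ],
)

```text
time: 22.1
ee_pos: [0.5213, 0.1012, 0.0742]
eef_rot: [0.688, 0.725, -0.0, -0.0]
ft_force: [-0.7, -0.5, -3.7]
width: 0.0401
grip_force: 45.0
```

Run:
```python
from h import *
go((.517,.1837,.074),93.1)
d=cam('side')
cv2.imwrite('pics/s3.png',cv2.resize(d['pixels'][80:230,150:350,::-1],(800,600)))
```

```text
t 22.1 pos [0.5213 0.1012 0.0742] yaw 93.01 zaxis [-0.  0. -1.] j [-0.42  0.28  0.16  1.9  -0.05  0.97 -0.18] F [-0.7 -0.5 -3.7] w 0.0401 g 44.99273478984833
 shift [2.064e+00 1.000e-03 6.000e-03]
 turn [-0.003 -0.    -0.011]
 shift after turn [2.064 0.004 0.006]
```

View pics/s3.png

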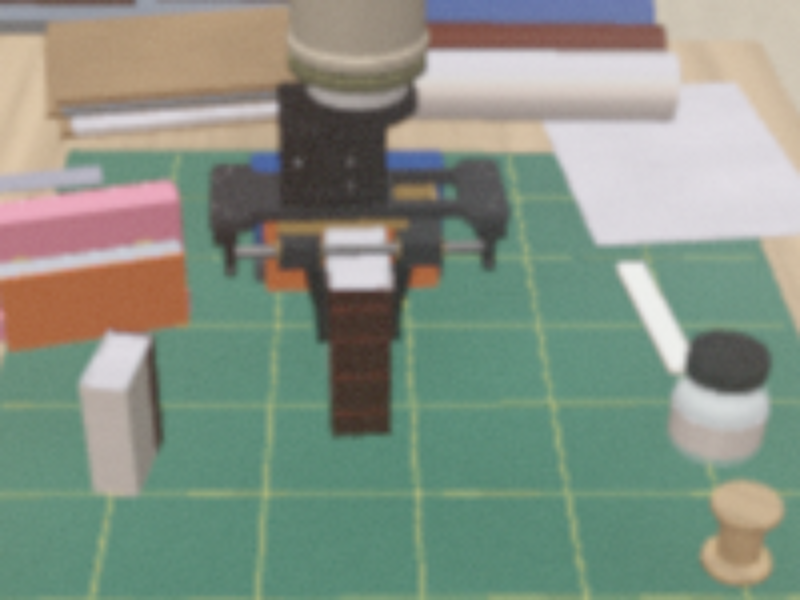

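The spine now faces the camera at (360,360), so the fore-edge faces the bar and the book is upright. I'll press again, about 2.06 units to home.

Emit:
carry_out(
  moves=[
    [0.3, 0, 0, 0, 0, 0],
    [0.4, 0, 0, 0, 0, 0],
    [0.4, 0, 0, 0, 0, 0],
    [0.3, 0, 0, 0, 0, 0],
    [0.15, 0, 0, 0, 0, 0],
    [0.1, 0, 0, 0, 0, 0],
    [0.1, 0, 0, 0, 0, 0],
    [0.1, 0, 0, 0, 0, 0],
    [0.05, 0, 0, 0, 0, 0],
    [0.05, 0, 0, 0, 0, 0],
    [0.05, 0, 0, 0, 0, 0],
    [0.05, 0, 0, 0, 0, 0],
    [0, 0, 0, 0, 0, 0],
  ],
)

```text
time: 23.78
ee_pos: [0.5171, 0.1831, 0.0743]
eef_rot: [0.688, 0.726, -0.0, 0.0]
ft_force: [0.6, -3.8, -2.2]
width: 0.0395
grip_force: 45.0
```

Emit:
carry_out(
  moves=[
    [0.03, 0, 0, 0, 0, 0],
    [0.02, 0, 0, 0, 0, 0],
    [0, 0, 0, 0, 0, 0],
  ],
)

```text
time: 24.15
ee_pos: [0.5171, 0.1849, 0.0744]
eef_rot: [0.688, 0.726, -0.0, 0.0]
ft_force: [1.1, -4.8, -1.1]
width: 0.039
grip_force: 45.0
```

Emit:
carry_out(
  moves=[
    [0.03, 0, 0, 0, 0, 0],
    [0.02, 0, 0, 0, 0, 0],
    [0, 0, 0, 0, 0, 0],
  ],
)

```text
time: 24.52
ee_pos: [0.517, 0.1853, 0.0744]
eef_rot: [0.688, 0.725, -0.001, 0.001]
ft_force: [-0.8, -11.3, 1.7]
width: 0.0398
grip_force: 45.0
```

Emit:
carry_out(
  moves=[
    [0.02, 0, 0, 0, 0, 0],
    [0, 0, 0, 0, 0, 0],
  ],
)

```text
time: 24.78
ee_pos: [0.517, 0.1853, 0.0744]
eef_rot: [0.689, 0.725, -0.001, 0.001]
ft_force: [-1.2, -12.8, 3.0]
width: 0.0395
grip_force: 45.0
```

```bash
cat > bar.py <<'E'
from h import *
go((.5215,.100,.15),93.1)
d=cam('side');x=cloud(d);p=d['pixels'].astype(int)
m=(p[...,0]>p[...,2]+60)&(x[...,2]>.025)&(x[...,2]<.088)&(abs(x[...,0]-.518)<.07)&(abs(x[...,1]-.215)<.03)
q=x[m];k=np.polyfit(q[:,0],q[:,1],1);print(len(q),np.polyval(k,.516),np.degrees(np.arctan(k[0])))
E
python3 bar.py
```

```text
t 24.77 pos [0.517  0.1853 0.0744] yaw 92.95 zaxis [-0.001 -0.003 -1.   ] j [-0.53  0.32  0.12  1.85 -0.04  0.98 -0.34] F [ -1.2 -12.8   3. ] w 0.0395 g 44.996413718909025
 shift [-2.142e+00  2.000e-03 -1.885e+00]
 turn [-0.006  0.02  -0.019]
 shift after turn [-2.137e+00 -2.000e-03 -1.891e+00]
356 0.22589672705766484 3.098571547376794
```

Emit:
carry_out(
  moves=[
    [0, 0, 0, 0, 0, 0],
    [0, 0, 0, 0, 0, 0],
    [0, 0, 0, 0, 0, 0],
    [0, 0, 0, 0, 0, 0],
    [0, 0, 0, 0, 0, 0],
    [0, 0, 0, 0, 0, 0],
    [0, 0, 0, 0, 0, 0],
    [0, 0, 0, 0, 0, 0],
    [0, 0, 0, 0, 0, 0],
  ],
)

```text
time: 25.95
ee_pos: [0.517, 0.1854, 0.0744]
eef_rot: [0.689, 0.725, -0.001, 0.001]
ft_force: [-1.5, -13.2, 3.3]
width: 0.0394
grip_force: 45.0
```

Emit:
carry_out(
  moves=[
    [-0.1, 0, 0, 0, 0, 0],
    [-0.25, 0, 0, 0, 0, 0],
    [-0.4, 0, 0, 0, 0, 0],
    [-0.4, 0, 0, 0, 0, 0],
    [-0.4, 0, 0, 0, 0, 0],
    [-0.4, 0, -0.1, 0, 0, 0],
    [-0.15, 0, -0.4, 0, 0, 0],
    [0, 0, -0.5, 0, 0, 0],
    [0, 0, -0.3, 0, 0, 0],
    [0, 0, 0, 0, 0, 0],
  ],
)

```text
time: 27.2
ee_pos: [0.522, 0.1047, 0.1276]
eef_rot: [0.688, 0.726, 0.001, 0.0]
ft_force: [-0.0, 0.6, -4.0]
width: 0.0394
grip_force: 45.0
```

```bash
python3 -c "
from h import *
go((.5385,-.2456,.0975),93.1)"
```

```text
t 27.2 pos [0.522  0.1047 0.1276] yaw 93.1 zaxis [ 0.002  0.001 -1.   ] j [-0.43  0.22  0.16  1.85 -0.04  1.08 -0.2 ] F [-0.   0.6 -4. ] w 0.0394 g 44.99384473543614
 shift [-8.768 -0.062  0.745]
 turn [ 0.016 -0.006 -0.   ]
 shift after turn [-8.767 -0.06   0.753]
```

Emit:
carry_out(
  moves=[
    [-0.25, 0, 0, 0, 0, 0],
    [-0.5, 0, 0, 0, 0, 0],
    [-0.7, -0.01, 0, 0, 0, 0],
    [-0.7, -0.01, 0, 0, 0, 0],
    [-0.7, -0.01, 0, 0, 0, 0],
    [-0.7, -0.01, 0, 0, 0, 0],
    [-0.7, -0.01, 0, 0, 0, 0],
    [-0.7, -0.01, 0, 0, 0, 0],
    [-0.7, 0, 0, 0, 0, 0],
    [-0.7, 0, 0, 0, 0, 0],
    [-0.7, 0, 0, 0, 0, 0],
    [-0.7, 0, 0, 0, 0, 0],
    [-0.5, 0, 0, 0, 0, 0],
    [-0.35, 0, 0, 0, 0, 0],
    [-0.15, 0, 0, 0, 0, 0],
    [0, 0, 0, 0, 0, 0],
    [0, 0, 0, 0, 0, 0],
  ],
)

```text
time: 29.32
ee_pos: [0.5378, -0.2445, 0.1262]
eef_rot: [0.687, 0.726, 0.0, -0.0]
ft_force: [0.5, -0.5, -4.6]
width: 0.0397
grip_force: 45.0
```

Run:
```python
from h import *
go((.5385,-.2456,.0975),93.1)
d=cam('side')
cv2.imwrite('pics/s4.png',cv2.resize(d['pixels'][150:330,150:390,::-1],(800,600)))
```

```text
t 29.32 pos [ 0.5378 -0.2445  0.1262] yaw 93.14 zaxis [-0.     0.001 -1.   ] j [ 0.04  0.35  0.38  1.71 -0.14  1.11  0.51] F [ 0.5 -0.5 -4.6] w 0.0397 g 44.99392791185528
 shift [-0.029  0.016  0.718]
 turn [-0.    -0.004  0.004]
 shift after turn [-0.029  0.016  0.718]
```

View pics/s4.png

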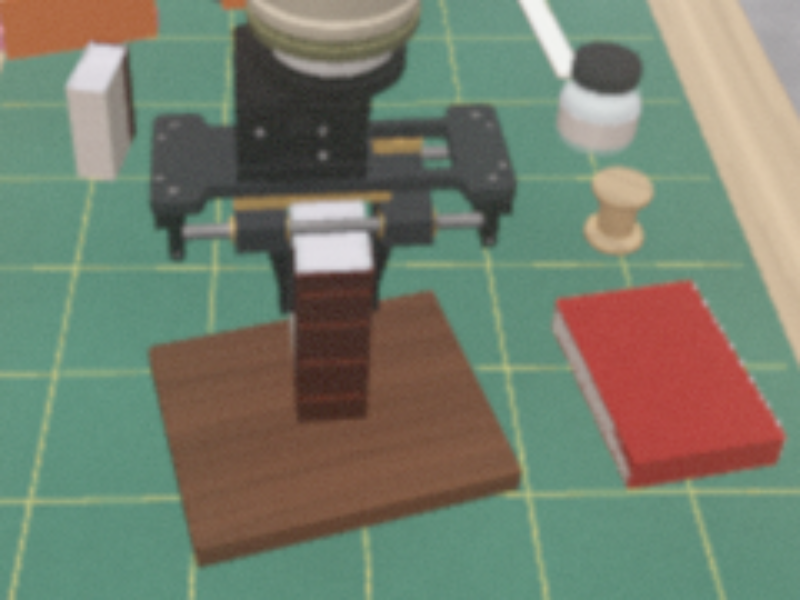

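The book is upright over the board's middle, with the spine at (333,345) and its bottom at about (333,418). I'll lower it gently, expecting contact near TCP z of 0.091.

Emit:
carry_out(
  moves=[
    [-0.03, 0.01, 0.2, 0, 0, 0],
    [0, 0, 0.3, 0, 0, 0],
    [0, 0, 0.2, 0, 0, 0],
    [0, 0, 0.1, 0, 0, 0],
    [0, 0, 0.03, 0, 0, 0],
    [0, 0, 0, 0, 0, 0],
  ],
)

```text
time: 30.12
ee_pos: [0.5382, -0.2467, 0.0933]
eef_rot: [0.688, 0.726, 0.0, 0.0]
ft_force: [0.8, 0.2, -3.1]
width: 0.0396
grip_force: 45.0
```

Emit:
carry_out(
  moves=[
    [0, 0, 0.015, 0, 0, 0],
    [0, 0, 0.01, 0, 0, 0],
    [0, 0, 0, 0, 0, 0],
  ],
)

```text
time: 30.5
ee_pos: [0.5381, -0.2466, 0.0922]
eef_rot: [0.688, 0.726, 0.0, 0.0]
ft_force: [-0.2, -0.2, -4.0]
width: 0.0394
grip_force: 45.0
```

Emit:
carry_out(
  moves=[
    [0, 0, 0.015, 0, 0, 0],
    [0, 0, 0.01, 0, 0, 0],
    [0, 0, 0, 0, 0, 0],
  ],
)

```text
time: 30.88
ee_pos: [0.5381, -0.2466, 0.0911]
eef_rot: [0.688, 0.726, 0.0, -0.0]
ft_force: [0.2, 0.2, -3.2]
width: 0.0396
grip_force: 45.0
```

Emit:
carry_out(
  moves=[
    [0, 0, 0.01, 0, 0, 0],
    [0, 0, 0, 0, 0, 0],
  ],
)

```text
time: 31.12
ee_pos: [0.5381, -0.2467, 0.0907]
eef_rot: [0.688, 0.726, 0.0, -0.0]
ft_force: [-0.2, 0.3, -4.1]
width: 0.0398
grip_force: 45.0
```

Emit:
carry_out(
  moves=[
    [0, 0, 0.01, 0, 0, 0],
    [0, 0, 0, 0, 0, 0],
  ],
)

```text
time: 31.38
ee_pos: [0.5381, -0.2467, 0.0904]
eef_rot: [0.688, 0.726, 0.0, 0.0]
ft_force: [-0.5, 0.2, -2.0]
width: 0.0396
grip_force: 45.0
```

Emit:
carry_out(
  moves=[
    [0, 0, 0.01, 0, 0, 0],
    [0, 0, 0, 0, 0, 0],
  ],
)

```text
time: 31.62
ee_pos: [0.5381, -0.2466, 0.0904]
eef_rot: [0.688, 0.726, 0.0, -0.0]
ft_force: [-4.3, 1.9, 5.6]
width: 0.0395
grip_force: 45.0
```

Contact. I'll release and rise.

Emit:
carry_out(
  moves=[
    [0, 0, 0, 0, 0, 0],
    [0, 0, 0, 0, 0, 0],
    [0, 0, 0, 0, 0, 0],
    [0, 0, 0, 0, 0, 0],
    [0, 0, -0.3, 0, 0, 0],
    [0, 0, -0.6, 0, 0, 0],
    [0, 0, -0.7, 0, 0, 0],
    [0, 0, -0.8, 0, 0, 0],
    [0, 0, -0.6, 0, 0, 0],
    [0, 0, 0, 0, 0, 0],
  ],
  fingers=87,
)

```text
time: 32.88
ee_pos: [0.5391, -0.2472, 0.2127]
eef_rot: [0.688, 0.726, 0.001, 0.002]
ft_force: [0.0, -0.1, -0.6]
width: 0.0873
grip_force: 0.0
```

Run:
```python
from h import *
go()
d=cam('side');cv2.imwrite('pics/s5.png',cv2.resize(d['pixels'][:,:,::-1],(800,600)))
w=cloud(cam('wrist'));m=(w[...,2]>.13)&(w[...,2]<.146)
q=w[m];print(len(q),cv2.minAreaRect(q[:,:2].astype(np.float32)),np.median(q[:,2]),q[:,2].std())
```

```text
t 32.88 pos [ 0.5391 -0.2472  0.2127] yaw 93.06 zaxis [ 0.004 -0.001 -1.   ] j [ 0.03  0.28  0.39  1.61 -0.11  1.27  0.49] F [ 0.  -0.1 -0.6] w 0.0873 g 0.0
4587 ((0.5380035638809204, -0.24702662229537964), (0.04079964756965637, 0.08465983718633652), 3.478774309158325) 0.13796994913123042 0.000913523867944609
```

View pics/s5.png

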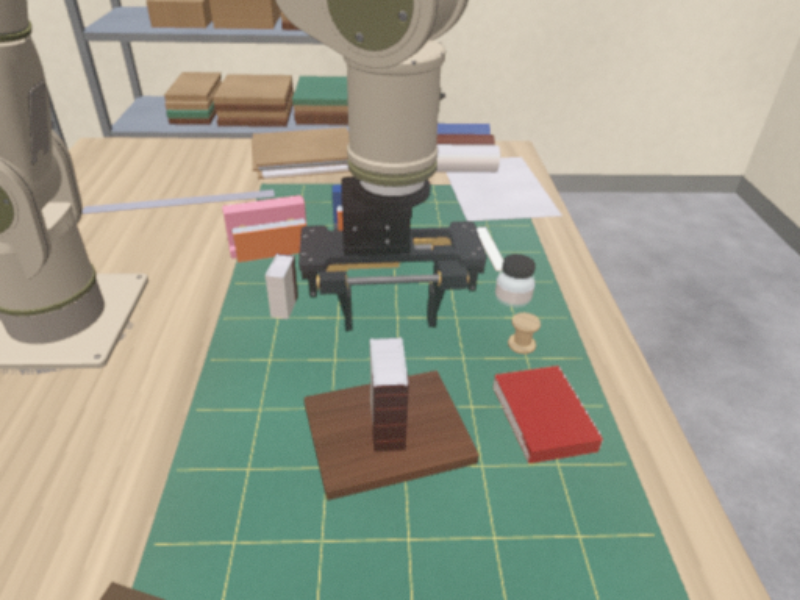

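The book stands upright on the board's middle at (390,395), its top at 138 mm and its centre within 1 mm of the board's. The gripper is clear and the bystanders have not moved.

```bash
python3 -c "
from h import *
print(r.close_job())"
```

```text
the job is handed in; nothing more can be done
None
```

The job is handed in at about 33 s: the spine and then the fore-edge were each pressed fully home for over a second, and the book stands upright within 1 mm of the board's centre, with the other items left where they were.

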